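# Clip the cover onto the sloped fuse box

### The arm

A 6-joint arm with a two-finger parallel gripper is mounted at the origin on a cart in front of the work surface, level with it; the furniture and walls round the work are solid. World frame = base frame: x ahead of the robot, y to its left, z up, the work surface at z = 0. Lengths are in mm, angles in rad, forces in N, time in s.
With the tool pointing down it reaches from about 400 to 925 mm from the base axis. Payload 12.5 kg.
Tool frame: the origin (TCP) lies at the very end of the fingers, on their centre line; the grasp point (between the pads) lies 19 mm behind it; z points along the fingers, y is the line along which they close (so a half turn about z gives the same grasp; the last joint's range is limited). The gripper opens to 95 mm and grips with 3 to 60 N. Pads are 20 mm wide; open, the fingers measure 119 mm over their backs; the gripper's body (75 mm by 180 mm) begins 59 mm behind the grasp point.
Start: joints at [-1.279, 0.491, 1.559, -0, 1.092, -0.106], TCP at [242.144, -576.209, 180.961] pointing down, gripper open.
Joint ranges: [-3.1, 3.1], [-0.84, 2.19], [0.05, 2.79], [-1.13, 4.28], [0.06, 2.93], [-2.69, 2.69]. Speed limits (rad/s): [2.22, 2.22, 2.79, 3.14, 3.14, 3.14].

### API

Orientations are given as [roll, pitch, yaw] about the fixed x, y, z axes, in that order (R = Rz(yaw) Ry(pitch) Rx(roll)).
In Python, from cell import env gives the robot as it stands.
- The arm moves only by the shell command python3 steer.py FILE, which reads ROWS from the file FILE. ROWS is a JSON list of rows, 1 to 5 of them, each of 5 numbers: dx, dy, dz in units of 20 mm, then a turn about the tool's z in rad, then the opening from 0.0 (shut) to 1.0 (fully open); each row is the pose to reach, as a shift and turn from the pose commanded when the command began, along the tool's axes at that moment; what a row does not reach only later rows make up. A row lasts 1/12 s, in which the tool goes at most 41.7 mm and 0.125 rad, less where a joint would pass 70% of its speed; a pose out of reach is approached as far as the arm can. The fingers move at their own pace and stop on an object; the grip force is fixed at half the most. Time passes only in rows, so rows that do not move let the fingers close. It prints the time, the measured TCP pose, the force, the opening and the grip force at its end. Input that does not fit is refused with a message, and nothing moves.
- env.state(): the state, without advancing time (a new reading comes with each control period).
- env.read_camera(name): name is "scene" or "top"; returns (picture, depth): 400x640x3 uint8, red, green, blue; 400x640 float32, mm along the optical axis (not along the pixel's ray), 0 where there is no reading.
- env.camera_info(name): a dict with "vertical_fov" (degrees; the focal length in pixels is half the picture's height over the tangent of half this angle, whatever the lens; pixels are square), "cx", "cy" (the principal point, pixels), "origin" and "attitude" of the camera in the world. Camera axes: x right, y down, z forward; pixel columns grow to the right and rows downward; lengths in mm; the calibration is good to about 2 mm. A picture is of the moment at which its call begins. camera_info takes no time and is no camera call.
- env.job_done(): hands the job in; it is judged then, once.
The state is a dict: "t": time; "joints": joint angles; "qvel": joint speeds; "tau": joint torques, N m; "eef_pos": TCP position; "tcp_rot": TCP orientation; "ft_force": force on the tool from outside, world axes, zero at the start; "moment": the same for the moment, N m; "opening": opening from 0.0 (shut) to 1.0 (fully open); "grip_force": force on a finger pad.
Only numpy, scipy, OpenCV 4.12 (cv2) and the standard library are available. Lean on these libraries where they do the work, as an engineer would, in place of code of your own. Each camera call takes 0.05 s, during which the arm holds its last target. There are 200 camera calls.

### The job

Refit the red cover on the open black fuse box that stands on the sloped stand: tip the cover to hook its tongue under the ledge at the low end, then press its high end down until both white sprung tabs snap out behind the high ledge and the cover sits fully home. Press with care, without forcing it, do not disturb the loose things on the bench, and let go of the cover at the end.

Things in the scene. Friction and masses are not known exactly. Their poses are not given: they have to be found in the camera images.
- cover: Loose red fuse-box cover, 0.11 to 0.21 kg, starts right way up on the bench. Origin: underside centre (feet of its skirt walls); x to the tab end, z out of its top. Plate x -60 to +68, y +-55, z 24 to 28 mm. Skirt walls down to z 0: outer faces y +-38, x -53 to +28. Low end wall at x -56.5.
- cover_rib (a point): Top middle of the cover's grip rib: x 0, y 0, z 48 mm in the cover's frame. The rib is 60 mm long along x, 14 mm wide along y and 20 mm high; pinch it with the fingers closing along y.
- cover_tongue (a point): Middle of the tip of the rigid tongue at the cover's low end: x -67, y 0, z 14.5 mm in the cover's frame, axes as the cover's. The tongue is 60 mm wide, 4 mm thick (z 12.5 to 16.5) and sticks out 10 mm from the low end wall.
- cover_press (a point): Ribbed thumb patch on the cover's top between the tabs: x 53, y 0, z 28 mm in the cover's frame. Press here along the cover's -z with closed fingers; the plate is flat and free from x 30 (the rib's end) to 68. Both tabs snap in at a press of about 10 to 25 N, then the plate lands on the rim.
- tab_left (a joint): White sprung tab under the cover's +y side, 18 mm wide, at x 52 to 61.5, y 24 mm, z 24 down to 2: a barb with a lead-in ramp below, widest (x 61.5) at z 14.5 to 16.5, flat catch face on top. Value: inward travel along the cover's x; 0 = sprung out (free or caught), 0.008 m = fully in. About 3.5 N pushes it 5 mm in.
- tab_right (a joint): The same sprung tab at the cover's -y side (y -24 mm); 0 = sprung out, 0.008 m = fully pushed in.
- fuse_box: Fixed black open fuse box, 150 x 114 x 45 mm, on a stand whose place and yaw vary; face sloped 22 degrees. Origin: face centre, on the rim's top; x up the slope, y left, z out of the face (leaning to the robot's side). Mouth x +-58, y +-41; rim 6 mm thick (z -6 to 0), hollow below to a floor at z -33. Home cover: axes parallel, origin at x -1.5 to +1, y 0, z -24 mm.
- hook_edge (a point): Mid inner edge of the low ledge, rim's top: x -58, y 0, z 0 in the box's frame. The tongue enters with the cover tipped about 14 degrees (tab end raised off the face) and its tip about 6 mm up-slope of this edge and below the 6 mm rim; then slide down the slope till its end wall meets the edge (8 to 14 N). Let go, it rests on its tab ramps, tipped some 8 degrees.
- catch_edge (a point): Mid inner edge of the high ledge, on the rim's top: x 58, y 0, z 0 in the box's frame, axes as the box's. The tabs catch under this 6 mm thick ledge.
- brake_pad: Loose black brake pad, 65 x 121 x 17 mm, flat on the bench; origin at the centre of its underside. Leave it alone.
- oil_filter: Loose orange oil filter, 72 mm across, 82 mm tall, upright on the bench; origin under its centre. Leave it alone.
- tape_black: Loose roll of black tape, 61 mm across, 19 mm high; origin under its centre. Leave it alone.

How it is judged (in metres and radians):
On the way:
1. the tongue is hooked under the low ledge while the tab end is still up (x of cover_tongue in the frame of fuse_box between -0.073 and -0.061 m and z of cover_tongue in the frame of fuse_box between -0.022 and -0.006 m and z of cover_press in the frame of fuse_box above 0.009 m), for 0.1 s.
At the end, for the whole second after the job is handed in: The cover is at rest on the box, its tongue at least 3 mm under the low ledge, its plate parallel to the rim within 0.05 rad and within 2.5 mm of it at the tab end, both tabs sprung out (less than 1.5 mm pushed in) (x of cover_tongue in the frame of fuse_box below -0.061 m and z of cover_tongue in the frame of fuse_box below -0.006 m and z of cover_press in the frame of fuse_box below 0.0065 m and angle between the z axis of cover and the z axis of fuse_box, either way round below 0.05 rad and value of joint each of tab_left, tab_right below 0.0015 m and linear speed of cover below 0.01 m/s); the robot touches nothing.
It fails at once if the cover, or the robot itself, bears on the fuse box with more than 90 N (contact force between any of cover, the arm, the fingers and fuse_box above 90 N).
It fails at once if a loose bystander is moved more than 30 mm (distance of any of brake_pad, oil_filter, tape_black from where it was at the start of the episode above 0.03 m).
It also fails if it takes over 58 s, if anything falls off the work surface, if the arm or the gripper's body presses on something with over 40 N, if the wrist force passes 120 N, or if a joint passes its speed limit or range.

## Working session

There is one attempt and no reset: what is moved stays moved. The work goes in short steps, Python scripts to look and compute and a shell command to move; the robot and the scene stay as the last step left them, time stands still between calls to the robot, and variables do not carry over. Pictures are saved under pics/ and viewed, at most 10 in all, crops included, and the job is handed in when it is done.

```bash
ls; mkdir -p pics; python3 - <<'E'
from cell import env
import cv2,numpy as np
for n in("scene","top"):
    p,d=env.read_camera(n); cv2.imwrite(f"pics/{n}0.png",p[:,:,::-1]); np.save(f"pics/{n}0.npy",d)
    print(env.camera_info(n))
print(env.state())
E
```

```text
cell.py
pics
steer.py
{'vertical_fov': 47.88836937560549, 'cx': 313.43483834968623, 'cy': 194.3693392720657, 'origin': array([-196.73409257, 1033.2253657 , 1077.37096179]), 'attitude': array([-2.25176357,  0.0101276 , -2.51294317])}
{'vertical_fov': 44.49250092702429, 'cx': 328.77937766051315, 'cy': 199.31790126545326, 'origin': array([ 368.25914435,   88.84071475, 1787.03072704]), 'attitude': array([-3.04349574, -0.01360087, -1.56016613])}
{'t': 0.1, 'joints': array([-1.27859515e+00,  4.91444214e-01,  1.55941034e+00, -1.00728642e-05,
        1.09169926e+00, -1.05590644e-01]), 'qvel': array([ 0.00014782, -0.00126861, -0.00213323,  0.00100301, -0.0013481 ,
        0.00180601]), 'tau': array([ 2.41066875e-03, -6.13621116e+01, -2.58606130e+01,  6.92953728e-02,
        4.70006804e-02, -5.42696580e-05]), 'eef_pos': array([ 242.06351624, -575.93984421,  180.4468949 ]), 'tcp_rot': array([-3.14063591e+00, -9.24162305e-05,  3.97796424e-01]), 'ft_force': array([0.01039484, 0.07995144, 0.04252339]), 'moment': array([-0.00834138, -0.06415851,  0.04191502]), 'grip_force': 0.0, 'opening': 0.9996706838161854}
```
View pics/scene0.png

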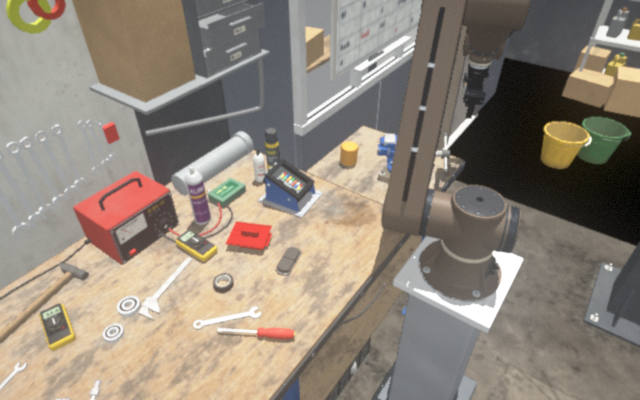

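View pics/top0.png

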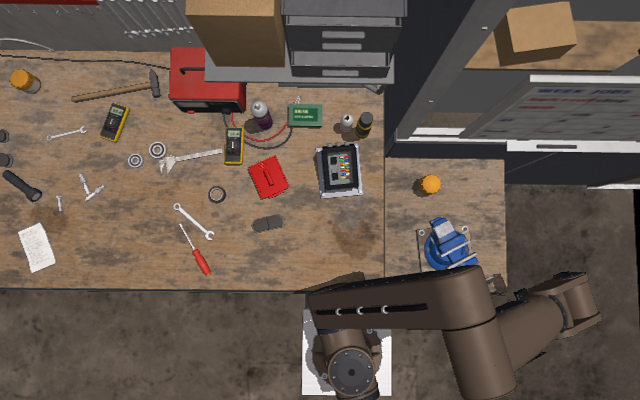

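```bash
python3 - <<'E'
import cv2,numpy as np
t=cv2.imread("pics/top0.png");s=cv2.imread("pics/scene0.png")
a=cv2.resize(t[135:215,240:370],None,fx=6,fy=6,interpolation=cv2.INTER_CUBIC)[:, :780]
cv2.imwrite("pics/c1.png",a)
b=cv2.resize(s[150:260,215:335],None,fx=5,fy=5,interpolation=cv2.INTER_CUBIC)
cv2.imwrite("pics/c2.png",b)
E
```

View pics/c1.png

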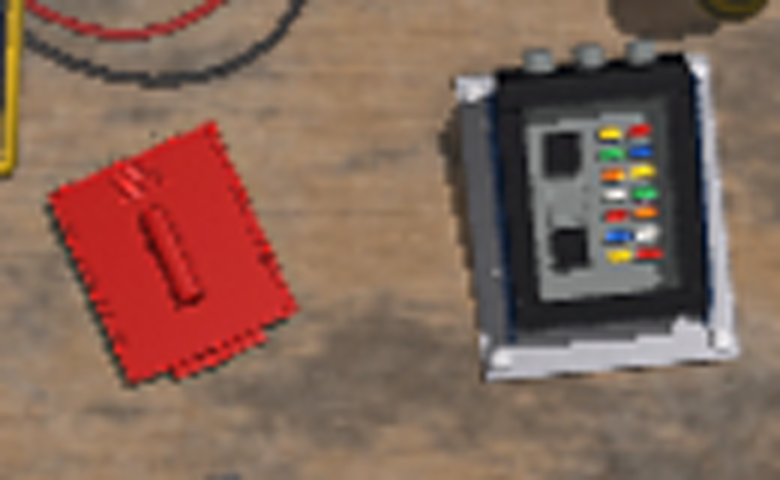

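View pics/c2.png

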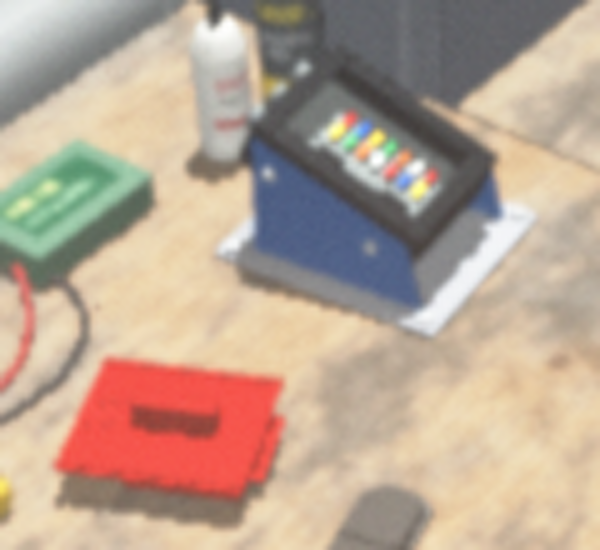

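Cover lies tab-end (patch, top px ~(261,165)) away from robot, tongue near px (277,194); box at px ~(341,168), high end away from the robot. Now measuring by depth.

```bash
cat > h.py <<'E'
import numpy as np,cv2
from scipy.spatial.transform import Rotation as R
from cell import env
def cloud(n,d):
    i=env.camera_info(n); f=200/np.tan(np.radians(i["vertical_fov"]/2))
    v,u=np.mgrid[0:400,0:640]
    c=np.stack([(u-i["cx"])/f*d,(v-i["cy"])/f*d,d],-1)
    return c@R.from_euler("xyz",i["attitude"]).as_matrix().T+i["origin"]
def load(n,k):
    return cv2.imread(f"pics/{n}{k}.png")[:,:,::-1].astype(int),np.load(f"pics/{n}{k}.npy")
def proj(n,P):
    i=env.camera_info(n); f=200/np.tan(np.radians(i["vertical_fov"]/2))
    q=(np.atleast_2d(P)-i["origin"])@R.from_euler("xyz",i["attitude"]).as_matrix()
    return q[:,:2]/q[:,2:]*f+[i["cx"],i["cy"]]
E
python3 - <<'E'
from h import *
np.set_printoptions(precision=1,suppress=True)
for n,roi in(("top",(150,205,240,295)),("scene",(215,255,222,275))):
    p,d=load(n,0);c=cloud(n,d)
    m=(p[...,0]>120)&(p[...,1]<70)&(p[...,2]<80)&(d>0);k=np.zeros_like(m);k[roi[0]:roi[1],roi[2]:roi[3]]=1;m&=k
    P=c[m];print(n,m.sum(),np.percentile(P[:,2],[2,10,25,50,75,90,98]))
    T=P[(P[:,2]>20)&(P[:,2]<36)];r=cv2.minAreaRect(T[:,:2].astype(np.float32));print(r);Q=P[P[:,2]>41];print("rib",Q.mean(0),len(Q),cv2.minAreaRect(Q[:,:2].astype(np.float32)) if len(Q)>4 else'')
# box face
for n,roi in(("top",(140,200,315,370)),("scene",(158,205,262,320))):
    p,d=load(n,0);c=cloud(n,d)
    k=np.zeros(d.shape,bool);k[roi[0]:roi[1],roi[2]:roi[3]]=1
    m=k&(p.max(-1)<60)&(d>0);P=c[m];print(n,m.sum(),P.min(0),P.max(0))
    best=0
    g=np.random.default_rng(0)
    for _ in range(2000):
        a=P[g.choice(len(P),3,0)];w=np.cross(a[1]-a[0],a[2]-a[0]);w/=np.linalg.norm(w)+1e-9
        w*=np.sign(w[2]) 
        if not .85<w[2]<.97: continue
        s=abs((P-a[0])@w)<2.5
        if s.sum()>best:best=s.sum();B=s
    Q=P[B];q=Q.mean(0);w=np.linalg.svd(Q-q)[2][2];w*=np.sign(w[2]);print(best,q,w,"slope",np.degrees(np.arccos(w[2])),"yaw",np.arctan2(-w[1],-w[0]))
    x=np.array([0,0,1])-w*w[2];x/=np.linalg.norm(x);y=np.cross(w,x)
    uv=np.c_[(Q-q)@x,(Q-q)@y];r=cv2.minAreaRect(uv.astype(np.float32));print(r,"centre",q+x*r[0][0]+y*r[0][1])
p,d=load("top",0);c=cloud("top",d);print("bench",np.median(c[205:215,300:320].reshape(-1,3),0), "shelf",c[75,345],c[40,345],"bottles",c[122,347],c[122,362])
print("pad",c[223,268],"tape",c[187,217],c[194,210], "filter",c[184,431])
E
```

```text
top 1061 [15.6 21.8 25.3 28.8 31.9 36.  49.6]
((618.6033325195312, 285.903076171875), (133.7548828125, 108.70768737792969), 25.137481689453125)
rib [617.4 284.4  47.8] 57 ((606.0078125, 271.16656494140625), (90.30826568603516, 29.289377212524414), 47.21164321899414)
scene 23 [28.6 31.1 33.  36.3 41.2 42.7 45. ]
((621.7853393554688, 295.2405700683594), (42.3792839050293, 7.715127944946289), 27.171541213989258)
rib [623.4 297.7  43.1] 6 ((618.2451782226562, 294.5838317871094), (46.092655181884766, 3.5716869831085205), 22.712879180908203)
top 797 [573.4 -32.6  -3.9] [732.4 119.  132.4]
288 [647.8  25.6  96.6] [-0.4 -0.   0.9] slope 21.718416296642292 yaw 0.07853894817503489
((-1.1641769409179688, 4.990154266357422), (149.77517700195312, 113.73287200927734), 1.3305535316467285) centre [646.4  30.5  96.2]Traceback (most recent call last):
  File "<stdin>", line 12, in <module>
    return umr_minimum(a, axis, None, out, keepdims, initial, where)
ValueError: zero-size array to reduction operation minimum which has no identity
```

```bash
cat > fit.py <<'E'
from h import *
from scipy.optimize import minimize
def boxR(yaw): return (R.from_euler("z",yaw)*R.from_euler("y",-22,degrees=True)).as_matrix()
def covmask(n,x,y,yaw,z=0,RR=None):
    RR=R.from_euler("z",yaw).as_matrix() if RR is None else RR
    M=np.zeros((1600,2560),np.uint8)
    for b in([-60,68,-55,55,24,28],[-67,-56,-30,30,12.5,16.5],[-30,30,-7,7,28,48],[-56.5,28,-38,38,0,24]):
        P=np.array([[i,j,k] for i in b[:2] for j in b[2:4] for k in b[4:]],float)@RR.T+[x,y,z]
        q=((proj(n,P)+.5)*4-.5)
        cv2.fillConvexPoly(M,cv2.convexHull(np.round(q*16).astype(np.int32)),255,shift=4)
    return cv2.resize(M,(640,400),interpolation=cv2.INTER_AREA)/255.
def edge(n,S,p):
    x,y,z,yaw=p;RB=boxR(yaw);s=0
    for hx,hy,w in((75,57,1),):
        c=[(-hx,-hy),(hx,-hy),(hx,hy),(-hx,hy)]
        for a,b in zip(c,c[1:]+c[:1]):
            t=np.linspace(.04,.96,80)[:,None];L=np.array(a)*(1-t)+np.array(b)*t
            q=proj(n,np.c_[L,0*t]@RB.T+[x,y,z]).astype(np.float32)
            s+=w*cv2.remap(S,q[:,:1],q[:,1:],cv2.INTER_LINEAR).mean()
    return s
E
python3 - <<'E'
from fit import *
np.set_printoptions(precision=3,suppress=True)
red={}
for n,roi in(("top",(150,205,240,295)),("scene",(215,255,222,275))):
    p,d=load(n,0);k=np.zeros(d.shape,bool);k[roi[0]:roi[1],roi[2]:roi[3]]=1
    red[n]=k&(p[...,0]>1.8*p[...,1])&(p[...,0]>1.8*p[...,2])&(p[...,0]>100)
def L(v,ns):
    return sum(abs(covmask(n,*v)-red[n]).sum()/red[n].sum() for n in ns)
for ns in(["top"],["scene"],["top","scene"]):
    r=minimize(L,[618,284,.42],args=(ns,),method="Nelder-Mead",options=dict(initial_simplex=[[618,284,.42],[624,284,.42],[618,290,.42],[618,284,.36]]));print(ns,r.x,r.fun)
G={}
for n in("top","scene"):
    p,d=load(n,0);g=cv2.GaussianBlur(p.astype(np.float32),(0,0),.7)
    G[n]=np.hypot(cv2.Sobel(g,-1,1,0),cv2.Sobel(g,-1,0,1)).max(-1);G[n]=np.minimum(G[n],150)/150
x0=np.array([646.4,30.5,96.2,.1])
for ns in(["top"],["scene"],["top","scene"]):
    best=min((minimize(lambda v:-sum(edge(n,G[n],v) for n in ns)+((v[2]-96.2)/10)**2*.1,x0+o,method="Nelder-Mead",options=dict(initial_simplex=x0+np.array(o)+np.vstack([np.zeros(4),np.diag([4,4,3,.04])]))) for o in np.random.default_rng(0).normal(0,[3,3,1,.03],(6,4))),key=lambda r:r.fun);print(ns,best.x,best.fun)
p,d=load("top",0);c=cloud("top",d);print("bench",np.median(c[205:215,300:320].reshape(-1,3),0), "shelf",c[75,345],c[40,345],"bottles",c[122,347],c[122,362])
print("pad",c[223,268],"tape",c[187,217],c[194,210])
E
```

```text
['top'] [618.378 285.611   0.439] 0.03557777541396306
['scene'] [622.162 285.616   0.432] 0.07809726659566915
['top', 'scene'] [620.173 285.679   0.431] 0.1423574263827476Traceback (most recent call last):
  File "<stdin>", line 17, in <module>
  File "<stdin>", line 17, in <genexpr>
    res = _minimize_neldermead(fun, x0, args, callback, bounds=bounds,
                               **options)
    fxe = func(xe)
    fx = function(np.copy(x), *(wrapper_args + args))
  File "<stdin>", line 17, in <lambda>
  File "<stdin>", line 17, in <genexpr>
  File "fit.py", line 18, in edge
    q=proj(n,np.c_[L,0*t]@RB.T+[x,y,z]).astype(np.float32)
      ~~~~^^^^^^^^^^^^^^^^^^^^^^^^^^^^^
  File "h.py", line 12, in proj
    i=env.camera_info(n); f=200/np.tan(np.radians(i["vertical_fov"]/2))
ValueError: time passes only in moves, steps and waits
```

```bash
sed -i 's/^def cloud/CI={n:env.camera_info(n) for n in("top","scene")}\ndef cloud/; s/i=env.camera_info(n)/i=CI[n]/' h.py
cat > bfit.py <<'E'
from fit import *
np.set_printoptions(precision=3,suppress=True)
G={}
for n in("top","scene"):
    p,d=load(n,0);g=cv2.GaussianBlur(p.astype(np.float32),(0,0),.7)
    G[n]=np.hypot(cv2.Sobel(g,-1,1,0),cv2.Sobel(g,-1,0,1)).max(-1);G[n]=np.minimum(G[n],150)/150
x0=np.array([646.4,30.5,96.2,.1])
for ns in(["top"],["scene"],["top","scene"]):
    best=min((minimize(lambda v:-sum(edge(n,G[n],v) for n in ns)+((v[2]-96.2)/10)**2*.1,x0+o,method="Nelder-Mead",options=dict(initial_simplex=x0+np.array(o)+np.vstack([np.zeros(4),np.diag([4,4,3,.04])]))) for o in np.random.default_rng(0).normal(0,[3,3,1,.03],(6,4))),key=lambda r:r.fun);print(ns,best.x,best.fun)
p,d=load("top",0);c=cloud("top",d);print("bench",np.median(c[205:215,300:320].reshape(-1,3),0), "shelf",c[75,345],c[40,345],"bottles",c[122,347],c[122,362])
print("pad",c[223,268],"tape",c[187,217],c[194,210])
E
python3 bfit.py
```

```text
['top'] [647.413  31.439 102.683   0.11 ] -3.468127935449792
['scene'] [637.48   47.652 102.594   0.132] -3.1768988179055917
['top', 'scene'] [649.926  31.489  87.829   0.114] -6.145191410980395
bench [506.219 136.548   0.983] shelf [785.967  38.168 634.431] [817.855  44.398 762.968] bottles [804.168   7.278 118.736] [783.973 -38.623 198.726]
pad [454.147 285.551  15.591] tape [582.05  472.051  23.571] [556.241 496.43   23.637]
```

Pose estimates: cover (620, 286, yaw 0.435), box face centre (648, 31.5, 96), yaw 0.11; sizes match. Heading up and over to the cover.

Careful with the scale: shifts go in units of 20 mm. That gives: -120 mm is -6, -80 mm is -4.

```bash
cat > go.py <<'E'
import sys
from h import *
# usage: go.py x y z yaw -> tool-axes shift and turn from the measured pose
s=env.state();t=np.array([float(a) for a in sys.argv[1:4]])
M=R.from_euler("xyz",s["tcp_rot"]).as_matrix()
yaw=np.arctan2(M[1,0],M[0,0])
print("pos",s["eef_pos"].round(1),"rpy",s["tcp_rot"].round(3),"F",s["ft_force"].round(1),"open",round(s["opening"],3),"grip",s["grip_force"],"t",s["t"])
print("shift",(M.T@(t-s["eef_pos"])).round(1),"turn",round(yaw-float(sys.argv[4]),3))
E
echo '[[0, 0, -2, 0, 1], [0, 0, -4, 0, 1], [0, 0, -6, 0, 1], [1.4, -1.35, -6, 0, 1], [2.8, -2.7, -6, 0, 1]]' > next.json && python3 steer.py next.json
echo '[[1.45, -1.4, 0, 0, 1], [2.9, -2.8, 0, 0, 1], [4.35, -4.2, 0, 0, 1], [5.8, -5.6, 0, 0, 1], [7.25, -6.85, 0, 0, 1]]' > next.json && python3 steer.py next.json
echo '[[1.45, -1.4, 0, 0, 1], [2.9, -2.8, 0, 0, 1], [4.35, -4.2, 0, 0, 1], [5.8, -5.6, 0, 0, 1], [7.25, -6.85, 0, 0, 1]]' > next.json && python3 steer.py next.json
echo '[[1.45, -1.4, 0, 0, 1], [2.9, -2.8, 0, 0, 1], [4.35, -4.2, 0, 0, 1], [5.8, -5.6, 0, 0, 1], [7.25, -6.85, 0, 0, 1]]' > next.json && python3 steer.py next.json
echo '[[1.45, -1.4, 0, 0, 1], [2.9, -2.8, 0, 0, 1], [4.35, -4.2, 0, 0, 1], [5.8, -5.6, 0, 0, 1], [7.25, -6.85, 0, 0, 1]]' > next.json && python3 steer.py next.json
python3 go.py 624.5 287.7 120 .435
```

```text
t: 0.52
eef_pos: [272.8, -505.4, 302.4]
tcp_rot: [3.138, 0.0, 0.395]
ft_force: [1.6, 0.0, -1.3]
opening: 1.001
grip_force: 0.0
t: 0.93
eef_pos: [353.5, -320.1, 300.9]
tcp_rot: [-3.141, 0.0, 0.398]
ft_force: [1.7, -0.6, -0.3]
opening: 1.002
grip_force: 0.0
t: 1.35
eef_pos: [434.1, -137.6, 301.0]
tcp_rot: [3.142, 0.0, 0.398]
ft_force: [0.7, 0.2, -0.3]
opening: 0.999
grip_force: 0.0
t: 1.77
eef_pos: [514.8, 45.1, 300.8]
tcp_rot: [-3.142, 0.0, 0.398]
ft_force: [0.6, -0.5, 0.0]
opening: 1.001
grip_force: 0.0
t: 2.18
eef_pos: [595.4, 227.6, 300.6]
tcp_rot: [-3.142, 0.0, 0.398]
ft_force: [-0.4, -0.3, -0.1]
opening: 1.0
grip_force: 0.0
pos [595.4 227.6 300.6] rpy [-3.142  0.     0.398] F [-0.4 -0.3 -0.1] open 1.0 grip 0.0 t 2.1833
shift [ 50.2 -44.1 180.6] turn -0.037
```

```bash

echo '[[1.25, -1.1, 1, -0.037, 1], [2.5, -2.2, 2.5, -0.037, 1], [2.5, -2.2, 4.5, -0.037, 1], [2.5, -2.2, 6.5, -0.037, 1], [2.5, -2.2, 8.5, -0.037, 1]]' > next.json && python3 steer.py next.json
echo '[[0, 0, 0.5, 0, 1], [0, 0, 0.5, 0, 1]]' > next.json && python3 steer.py next.json
python3 go.py 624.5 287.7 37 .435
python3 - <<'E'
from h import *
p,d=env.read_camera("top");q,_=env.read_camera("scene")
a=cv2.resize(p[140:210,230:310],None,fx=5,fy=5);b=cv2.resize(q[190:260,210:290],None,fx=5,fy=5)
cv2.imwrite("pics/g1.png",np.hstack([a,b])[:,:,::-1])
E
```

```text
t: 2.6
eef_pos: [623.7, 285.7, 128.4]
tcp_rot: [3.142, 0.001, 0.436]
ft_force: [0.6, -1.3, -0.1]
opening: 1.003
grip_force: 0.0
t: 2.77
eef_pos: [623.0, 284.6, 117.9]
tcp_rot: [-3.141, 0.006, 0.435]
ft_force: [-0.1, 0.5, 0.8]
opening: 1.0
grip_force: 0.0
pos [623.  284.6 117.9] rpy [-3.141  0.006  0.435] F [-0.1  0.5  0.8] open 1.0 grip 0.0 t 2.7667
shift [ 3.2 -2.1 80.9] turn -0.0
```

View pics/g1.png

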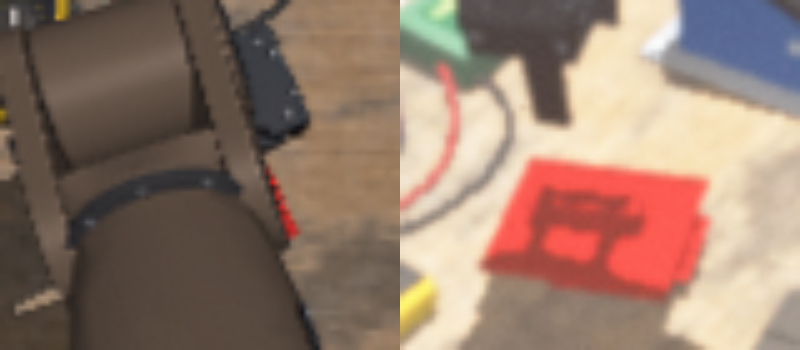

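The gripper stands above the cover (scene view); the arm hides it from the top camera. Descend and grip.

```bash

echo '[[0.05, -0.05, 1.25, 0, 1], [0.1, -0.05, 2.5, 0, 1], [0.1, -0.05, 3.5, 0, 1], [0.1, -0.05, 4.05, 0, 1], [0.1, -0.05, 4.05, 0, 1]]' > next.json && python3 steer.py next.json
python3 go.py 624.5 287.7 37 .435
echo '[[0, 0, 0, 0, 0.5], [0, 0, 0, 0, 0.2], [0, 0, 0, 0, 0], [0, 0, 0, 0, 0], [0, 0, 0, 0, 0]]' > next.json && python3 steer.py next.json
echo '[[0, 0, 0, 0, 0], [0, 0, 0, 0, 0], [0, 0, 0, 0, 0]]' > next.json && python3 steer.py next.json
python3 go.py 624.5 287.7 37 .435
```

```text
t: 3.28
eef_pos: [625.9, 286.8, 40.0]
tcp_rot: [3.142, 0.0, 0.435]
ft_force: [0.3, -0.3, -0.4]
opening: 1.002
grip_force: 0.0
pos [625.9 286.8  40. ] rpy [3.142 0.    0.435] F [ 0.3 -0.3 -0.4] open 1.002 grip 0.0 t 3.2833
shift [-0.9 -1.5  3. ] turn -0.0
t: 3.7
eef_pos: [626.1, 286.9, 40.8]
tcp_rot: [3.141, -0.001, 0.435]
ft_force: [-0.0, 0.1, -0.5]
opening: 0.704
grip_force: 0.0
t: 3.95
eef_pos: [625.7, 286.8, 40.0]
tcp_rot: [3.142, 0.0, 0.435]
ft_force: [0.3, -0.8, 0.3]
opening: 0.494
grip_force: 0.0
pos [625.7 286.8  40. ] rpy [3.142 0.    0.435] F [ 0.3 -0.8  0.3] open 0.494 grip 0.0 t 3.95
shift [-0.8 -1.3  3. ] turn -0.0
```

```bash

echo '[[0, 0, 0.1, 0, 0], [0, 0, 0.1, 0, 0], [0, 0, 0.1, 0, 0], [0, 0, 0.1, 0, 0], [0, 0, 0.1, 0, 0]]' > next.json && python3 steer.py next.json
echo '[[0, 0, 0, 0, 0], [0, 0, 0, 0, 0], [0, 0, 0, 0, 0]]' > next.json && python3 steer.py next.json
```

```text
t: 4.37
eef_pos: [625.7, 286.9, 37.8]
tcp_rot: [3.142, 0.0, 0.435]
ft_force: [-0.4, 0.3, -0.1]
opening: 0.144
grip_force: 0.0
t: 4.62
eef_pos: [625.7, 286.8, 37.9]
tcp_rot: [3.141, -0.0, 0.435]
ft_force: [0.1, 0.0, 0.2]
opening: 0.004
grip_force: 0.0
```

```bash
python3 - <<'E'
from h import *
q,d=env.read_camera("scene");cv2.imwrite("pics/scene1.png",q[:,:,::-1]);np.save("pics/scene1.npy",d)
cv2.imwrite("pics/g2.png",cv2.resize(q[185:265,205:305],None,fx=6,fy=6)[:,:,::-1])
print(proj("scene",[[625.7,286.8,37.9],[620,285.6,48],[620,285.6,28]])); print(env.state()["eef_pos"])
E
```

```text
[[248.68881407 231.83411356]
 [249.90457334 230.11271563]
 [250.49666157 234.46378827]]
[625.73246074 286.8371814   37.90971149]
```

View pics/g2.png

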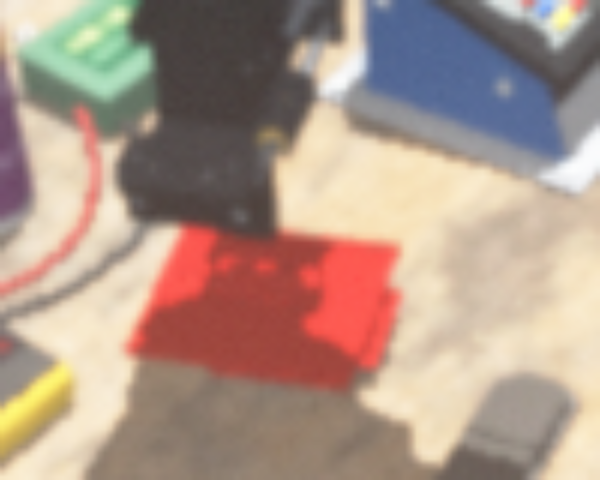

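```bash
python3 - <<'E'
from h import *
np.set_printoptions(precision=0,suppress=True,linewidth=160)
q,d=load("scene",1);c=cloud("scene",d)
for v in range(214,240,2):
    print(v,[(u,*c[v,u].round().astype(int),int(q[v,u].sum())) for u in (236,242,246,248,250,252)])
t=np.array([623,284.6,118]);a=.435;y=np.array([-np.sin(a),np.cos(a),0])
print(proj("scene",[t,t+47*y,t-47*y]))
E
```

```text
214 [(236, np.int64(582), np.int64(366), np.int64(197), 244), (242, np.int64(568), np.int64(356), np.int64(196), 237), (246, np.int64(563), np.int64(345), np.int64(191), 243), (248, np.int64(576), np.int64(325), np.int64(171), 274), (250, np.int64(621), np.int64(275), np.int64(111), 401), (252, np.int64(707), np.int64(186), np.int64(2), 664)]
216 [(236, np.int64(583), np.int64(367), np.int64(189), 244), (242, np.int64(569), np.int64(356), np.int64(188), 242), (246, np.int64(561), np.int64(348), np.int64(186), 230), (248, np.int64(617), np.int64(289), np.int64(115), 229), (250, np.int64(617), np.int64(280), np.int64(108), 358), (252, np.int64(702), np.int64(192), np.int64(0), 662)]
218 [(236, np.int64(585), np.int64(366), np.int64(179), 207), (242, np.int64(570), np.int64(356), np.int64(180), 220), (246, np.int64(561), np.int64(348), np.int64(178), 215), (248, np.int64(615), np.int64(291), np.int64(108), 209), (250, np.int64(615), np.int64(283), np.int64(103), 319), (252, np.int64(691), np.int64(203), np.int64(4), 673)]
220 [(236, np.int64(590), np.int64(363), np.int64(166), 214), (24
[... 2690 characters left out ...]
53), np.int64(320), np.int64(30), 295), (242, np.int64(635), np.int64(310), np.int64(31), 286), (246, np.int64(626), np.int64(301), np.int64(29), 288), (248, np.int64(621), np.int64(297), np.int64(30), 286), (250, np.int64(612), np.int64(296), np.int64(33), 287), (252, np.int64(612), np.int64(287), np.int64(26), 292)]
238 [(236, np.int64(647), np.int64(327), np.int64(29), 292), (242, np.int64(631), np.int64(315), np.int64(29), 292), (246, np.int64(621), np.int64(307), np.int64(28), 291), (248, np.int64(614), np.int64(304), np.int64(30), 282), (250, np.int64(608), np.int64(301), np.int64(31), 285), (252, np.int64(606), np.int64(294), np.int64(26), 285)]
[[247. 214.]
 [243. 224.]
 [252. 204.]]
```

The picture shows closed fingertips (px ~(250,224)) still ~40 mm above the intact rib although the report says z 38; depth gives the tip at z≈80. The reported height seems offset, so I calibrate by a gentle touch on the rib's top (z 48).

```bash

echo '[[0, 0, 0.5, 0, 0], [0, 0, 1, 0, 0], [0, 0, 1.1, 0, 0], [0, 0, 1.1, 0, 0]]' > next.json && python3 steer.py next.json | tr '\n' ' '
echo '[[0, 0, 0.1, 0, 0], [0, 0, 0.15, 0, 0], [0, 0, 0.15, 0, 0]]' > next.json && python3 steer.py next.json| tr '\n' ' '
echo '[[0, 0, 0.1, 0, 0], [0, 0, 0.15, 0, 0], [0, 0, 0.15, 0, 0]]' > next.json && python3 steer.py next.json| tr '\n' ' '
```

```text
t: 5.0 eef_pos: [625.3, 286.7, 14.8] tcp_rot: [-3.142, 0.001, 0.435] ft_force: [1.0, -0.2, -0.1] opening: 0.006 grip_force: 0.0 t: 5.25 eef_pos: [625.8, 286.9, 14.5] tcp_rot: [3.141, -0.001, 0.435] ft_force: [-6.9, -3.1, 21.2] opening: 0.007 grip_force: 10.4 t: 5.5 eef_pos: [626.2, 287.0, 14.3] tcp_rot: [3.141, -0.003, 0.435] ft_force: [-13.8, -5.1, 44.6] opening: 0.003 grip_force: 21.5
```

```bash

echo '[[0, 0, -0.75, 0, 1], [0, 0, -1.5, 0, 1], [0, 0, -1.5, 0, 1], [0, 0, -1.5, 0, 1], [0, 0, -1.5, 0, 1]]' > next.json && python3 steer.py next.json >/dev/null
echo '[[0, 0, 0, 0, 1], [0, 0, 0, 0, 1], [0, 0, 0, 0, 1], [0, 0, 0, 0, 1], [0, 0, 0, 0, 1]]' > next.json && python3 steer.py next.json
python3 - <<'E'
from h import *
q,d=env.read_camera("scene");cv2.imwrite("pics/scene2.png",q[:,:,::-1]);np.save("pics/scene2.npy",d)
cv2.imwrite("pics/g3.png",cv2.resize(q[185:265,205:305],None,fx=6,fy=6)[:,:,::-1])
a=.435;y=np.array([-np.sin(a),np.cos(a),0]);t=env.state()["eef_pos"]+[0,0,33.5]
print(proj("scene",[t,t+47*y,t-47*y])-[205,185])
E
```

```text
t: 6.33
eef_pos: [625.7, 286.8, 39.6]
tcp_rot: [3.141, 0.0, 0.435]
ft_force: [0.1, -0.1, 0.0]
opening: 0.647
grip_force: 0.0
[[42.6067858  39.04733885]
 [38.15055403 48.87062907]
 [46.85243035 29.6882658 ]]
```

View pics/g3.png

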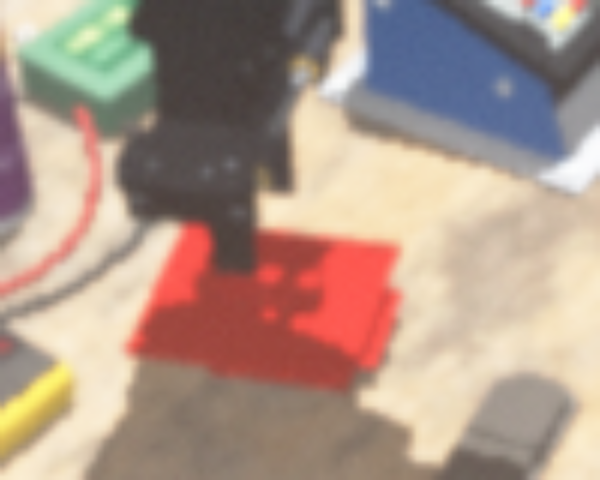

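Fingertips at crop (235,270) and (275,190), matching the prediction with a +33.5 mm height offset; xy is right. Descend to true 37 and grip.

```bash

echo '[[0, 0, 0.6, 0, 0.6], [0, 0, 1.2, 0, 0.5], [0, 0, 1.8, 0, 0.4], [0, 0, 1.8, 0, 0.2], [0, 0, 1.8, 0, 0]]' > next.json && python3 steer.py next.json| tr '\n' ' '
echo '[[0, 0, 0, 0, 0], [0, 0, 0, 0, 0], [0, 0, 0, 0, 0], [0, 0, 0, 0, 0], [0, 0, 0, 0, 0]]' > next.json && python3 steer.py next.json| tr '\n' ' '
echo '[[0, 0, 0, 0, 0], [0, 0, 0, 0, 0], [0, 0, 0, 0, 0], [0, 0, 0, 0, 0], [0, 0, 0, 0, 0]]' > next.json && python3 steer.py next.json| tr '\n' ' '
```

```text
t: 6.8 eef_pos: [625.1, 286.6, 2.4] tcp_rot: [-3.141, 0.002, 0.435] ft_force: [-0.3, -0.4, 0.2] opening: 0.45 grip_force: 0.0 t: 7.22 eef_pos: [625.9, 287.1, 4.4] tcp_rot: [-3.142, -0.001, 0.435] ft_force: [0.1, -0.2, 2.0] opening: 0.142 grip_force: 30.0 t: 7.63 eef_pos: [625.9, 287.0, 4.4] tcp_rot: [3.142, -0.001, 0.435] ft_force: [-1.7, 1.7, 6.2] opening: 0.143 grip_force: 30.0
```

Careful with the scale: shifts go in units of 20 mm. That gives: -160 mm is -8, -125 mm is -6.25.

```bash
cat > plan.py <<'E'
from h import *
import sys
B=np.array([648,31.5,96.]);BY=.112;OFF=33.5;GX=6.;GZ=43.
def tcp(theta,xb,zb,pt=(-67,14.5),gx=None,cz=5.):
    """reported TCP for relative tilt theta (deg) with cover point pt at box (xb,zb)"""
    gx=GX if gx is None else gx
    rot=lambda a,v:np.array([np.cos(a)*v[0]-np.sin(a)*v[1],np.sin(a)*v[0]+np.cos(a)*v[1]])
    g=rot(np.radians(theta),np.array([gx,GZ])-pt)+[xb,zb]
    hv=rot(np.radians(22),g)
    return B+[hv[0]*np.cos(BY),hv[0]*np.sin(BY),hv[1]-cz-OFF]
def shift(t,yaw=None):
    s=env.state();M=R.from_euler("xyz",s["tcp_rot"]).as_matrix()
    return (M.T@(t-s["eef_pos"])).round(1),round(np.arctan2(M[1,0],M[0,0])-BY,3)
E
echo '[[0, 0, -1, 0, 0], [0, 0, -2.75, 0, 0], [0, 0, -4.5, 0, 0], [0, 0, -6.25, 0, 0], [0, 0, -8, 0, 0]]' > next.json && python3 steer.py next.json| tr '\n' ' '
python3 - <<'E'
from plan import *
np.set_printoptions(precision=1,suppress=True)
for th,x,z,p in((-22,68,15,(54,2)),(-22,68,0,(54,2)),(0,68,0,(54,2)),(14,68,0,(54,2)),(14,-52,-17,(-67,14.5)),(14,-52,-11,(-67,14.5)),(14,-67,-11,(-67,14.5))): print(th,x,z,tcp(th,x,z,p))
print(shift(tcp(-22,68,15,(54,2))))
E
```

```text
t: 8.05 eef_pos: [625.3, 286.4, 164.9] tcp_rot: [3.141, 0.001, 0.435] ft_force: [0.5, 0.4, -1.9] opening: 0.143 grip_force: 30.0 -22 68 15 [657.4  32.6 137.9]
-22 68 0 [663.   33.2 124. ]
0 68 0 [651.2  31.9 103. ]
14 68 0 [648.1  31.5  87.9]
14 -52 -17 [648.5  31.6  88.2]
14 -52 -11 [646.2  31.3  93.8]
14 -67 -11 [632.4  29.7  88.2]
(array([-77.8, 243.8,  27.2]), np.float64(0.323))
```

```bash

echo '[[-0.6, 1.9, 0, 0.07, 0], [-1.2, 3.8, 0, 0.14, 0], [-1.8, 5.7, 0, 0.2, 0], [-2.4, 7.6, 0, 0.27, 0], [-3, 9.5, 0, 0.323, 0]]' > next.json && python3 steer.py next.json| tr '\n' ' '
python3 - <<'E'
from plan import *
print(shift(tcp(-22,68,20,(54,2))))
E
```

```text
t: 8.47 eef_pos: [650.9, 87.3, 163.5] tcp_rot: [3.141, 0.001, 0.109] ft_force: [1.1, -0.2, -2.2] opening: 0.143 grip_force: 30.0 (array([-1.4, 55.1, 21. ]), np.float64(-0.003))
```

```bash

echo '[[0, 1.4, 0.25, 0, 0], [-0.05, 2.75, 0.5, 0, 0], [-0.05, 2.75, 0.7, 0, 0], [-0.05, 2.75, 0.7, 0, 0], [-0.05, 2.75, 0.7, 0, 0]]' > next.json && python3 steer.py next.json| tr '\n' ' '
python3 - <<'E'
from plan import *
print(shift(tcp(-22,68,10,(54,2))))
p,d=env.read_camera("top");q,e=env.read_camera("scene")
for n,a,b in(("top",p,d),("scene",q,e)): cv2.imwrite(f"pics/{n}3.png",a[:,:,::-1]);np.save(f"pics/{n}3.npy",b)
cv2.imwrite("pics/g4.png",cv2.resize(np.hstack([q[135:225,235:335],p[130:220,290:390]]),None,fx=4,fy=4,interpolation=cv2.INTER_CUBIC)[:,:,::-1])
E
```

```text
t: 8.88 eef_pos: [656.1, 34.8, 149.4] tcp_rot: [-3.141, 0.001, 0.112] ft_force: [0.0, 0.1, -1.7] opening: 0.143 grip_force: 30.0 (array([ 2.9,  2.3, 16.2]), np.float64(-0.0))
```

View pics/g4.png

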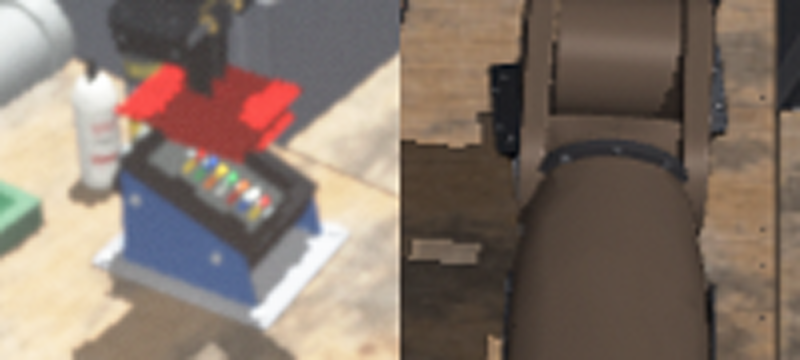

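```bash
python3 - <<'E'
from fit import *
np.set_printoptions(precision=3,suppress=True)
p,d=load("scene",3);k=np.zeros(d.shape,bool);k[145:180,260:315]=1
red=k&(p[...,0]>1.8*p[...,1])&(p[...,0]>1.8*p[...,2])&(p[...,0]>90)
print("red",red.sum())
occ=np.zeros(d.shape,bool);occ[:160,:]=(p.max(-1)<70)[:160]
w=~cv2.dilate(((p.max(-1)<75)).astype(np.uint8)[:],np.ones((2,2))).astype(bool);w[163:]=True
L=lambda v:(abs(covmask("scene",v[0],v[1],v[2],145,)-red)*w).sum()/red.sum()
r=minimize(L,[652,35,.11],method="Nelder-Mead",options=dict(initial_simplex=[[652,35,.11],[658,35,.11],[652,41,.11],[652,35,.16]]));print("cover scene",r.x,r.fun)
for n in("top","scene"):
    p,d=load(n,0);g=cv2.GaussianBlur(p.astype(np.float32),(0,0),.8)
    G=np.hypot(cv2.Sobel(g,-1,1,0),cv2.Sobel(g,-1,0,1)).max(-1);G=np.minimum(G,150)/150
    for z in(94,97):
        best=min(((-edge(n,G,(x,y,z,a)),x,y,a) for x in range(638,660,1) for y in range(24,42,1) for a in np.arange(.07,.16,.01)))
        print(n,z,best)
E
```

```text
red 660
cover scene [657.33   27.978   0.107] 0.09285204991087344
top 94 (np.float32(-3.3950093), 649, 31, np.float64(0.10999999999999999))
top 97 (np.float32(-3.4280598), 648, 31, np.float64(0.10999999999999999))
scene 94 (np.float32(-3.0677578), 644, 39, np.float64(0.11999999999999998))
scene 97 (np.float32(-3.0946364), 642, 41, np.float64(0.10999999999999999))
```

```bash
python3 - <<'E'
from fit import *
np.set_printoptions(precision=1,suppress=True)
p,d=load("scene",0);c=cloud("scene",d)
# rim/box points in the box frame predicted at B
for n in("top","scene"):
    p,d=load(n,0);c=cloud(n,d);RB=boxR(.112);Q=(c-[648,31.5,96])@RB
    m=(abs(Q[...,0])<73)&(abs(Q[...,1])<55)&(abs(Q[...,2])<14)&~((abs(Q[...,0])<61)&(abs(Q[...,1])<44))
    z=Q[m][:,2];print(n,m.sum(),"z in box frame pct",np.percentile(z,[10,30,50,70,90]))
    for nm,s in(("low",Q[...,0]<-61),("high",Q[...,0]>61),("left",Q[...,1]>44),("right",Q[...,1]<-44)):
        print("  ",nm,(m&s).sum(),np.percentile(Q[m&s][:,2],[25,50,75]))
p,d=load("scene",3);c=cloud("scene",d)
red=(p[...,0]>1.8*p[...,1])&(p[...,0]>1.8*p[...,2])&(p[...,0]>90);k=np.zeros(d.shape,bool);k[145:180,260:315]=1
m=cv2.erode((red&k).astype(np.uint8),np.ones((3,3))).astype(bool)
P=c[m];print("cover z",np.percentile(P[:,2],[10,30,50,70,90]));ok=abs(P[:,2]-np.median(P[:,2]))<8;P=P[ok]
A=np.c_[P[:,:2]-P[:,:2].mean(0),np.ones(len(P))];print("plane",np.linalg.lstsq(A,P[:,2],rcond=None)[0].round(3),P.mean(0))
p,d=load("scene",0);c=cloud("scene",d);red=(p[...,0]>1.8*p[...,1])&(p[...,0]>1.8*p[...,2])&(p[...,0]>90);k[:]=0;k[215:255,222:275]=1;m=cv2.erode((red&k).astype(np.uint8),np.ones((3,3))).astype(bool);print("bench cover plate z",np.percentile(c[m][:,2],[10,30,50,70]), "bench",np.median(c[262:280,250:270,2]),np.median(c[215:222,320:340,2]))
E
```

```text
top 439 z in box frame pct [-3.2 -0.3  1.5  3.9  7. ]
   low 103 [-1.1  1.2  4.4]
   high 120 [-1.9  1.2  3.5]
   left 128 [-0.4  2.   4.7]
   right 129 [-0.6  1.5  4.2]
scene 313 z in box frame pct [-2.9  0.2  1.8  3.3  5.7]
   low 76 [0.3 2.4 4.1]
   high 74 [0.3 1.7 3.2]
   left 106 [-0.7  1.6  3.6]
   right 89 [-0.   1.8  3.5]
cover z [172.4 174.9 176.2 177.6 180.2]
plane [  0.    0.  176.1] [642.6  47.2 176.1]
bench cover plate z [27.4 29.5 30.9 32.5] bench 2.379890188640161 2.884461588016052
```

Cover hangs level above the box (plate z≈174, agrees with the kinematics); box plane z≈96 confirmed from both depth images. Lower until the tab feet touch the high ledge.

```bash

echo '[[0.15, 0.05, 0.4, 0, 0], [0.35, 0.125, 0.8, 0, 0], [0.35, 0.125, 1, 0, 0], [0.35, 0.125, 1, 0, 0]]' > next.json && python3 steer.py next.json| tr '\n' ' '
echo '[[0, 0, 0.1, 0, 0], [0, 0, 0.2, 0, 0], [0, 0, 0.2, 0, 0]]' > next.json && python3 steer.py next.json| tr '\n' ' '
echo '[[0, 0, 0.1, 0, 0], [0, 0, 0.2, 0, 0], [0, 0, 0.2, 0, 0]]' > next.json && python3 steer.py next.json| tr '\n' ' '
```

```text
t: 9.32 eef_pos: [663.2, 33.1, 128.2] tcp_rot: [-3.141, 0.002, 0.112] ft_force: [0.8, -0.4, -1.3] opening: 0.143 grip_force: 30.0 t: 9.57 eef_pos: [663.6, 32.8, 125.6] tcp_rot: [3.142, 0.0, 0.112] ft_force: [-0.0, -0.4, -2.3] opening: 0.144 grip_force: 30.0 t: 9.82 eef_pos: [663.7, 32.7, 122.4] tcp_rot: [3.141, -0.0, 0.112] ft_force: [-3.9, -1.2, 5.0] opening: 0.144 grip_force: 30.0
```

```bash

echo '[[-0.1, 0, 0.15, 0, 0], [-0.2, 0, 0.3, 0, 0], [-0.25, 0, 0.4, 0, 0], [-0.25, 0, 0.4, 0, 0]]' > next.json && python3 steer.py next.json| tr '\n' ' '
echo '[[-0.1, 0, 0.15, 0, 0], [-0.2, 0, 0.3, 0, 0], [-0.25, 0, 0.45, 0, 0], [-0.25, 0, 0.45, 0, 0]]' > next.json && python3 steer.py next.json| tr '\n' ' '
python3 - <<'E'
from h import *
q,e=env.read_camera("scene")
cv2.imwrite(f"pics/scene4.png",q[:,:,::-1]);np.save(f"pics/scene4.npy",e)
cv2.imwrite("pics/g5.png",cv2.resize(q[135:225,235:335],None,fx=6,fy=6,interpolation=cv2.INTER_CUBIC)[:,:,::-1])
E
```

```text
t: 10.15 eef_pos: [658.4, 32.1, 114.1] tcp_rot: [3.141, 0.0, 0.112] ft_force: [-3.6, -1.6, 4.1] opening: 0.144 grip_force: 30.0 t: 10.48 eef_pos: [653.5, 31.6, 104.5] tcp_rot: [3.142, 0.001, 0.112] ft_force: [-2.2, -0.3, 2.9] opening: 0.143 grip_force: 30.0
```

View pics/g5.png

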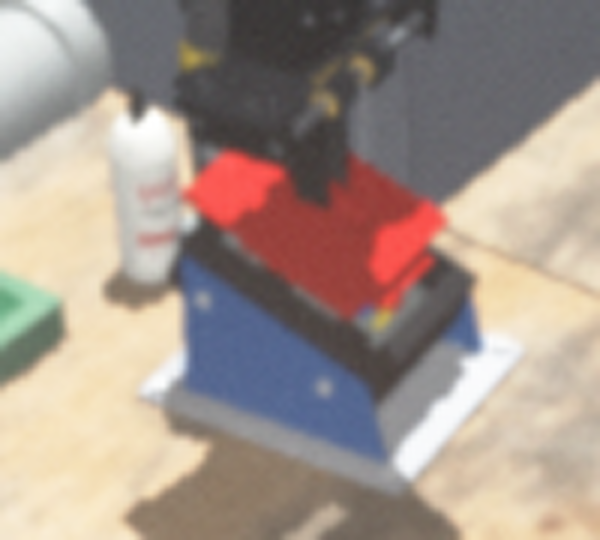

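The cover now leans about with the slope, tongue end at crop ~(400,295) short of the low ledge (up-slope of it), as planned. A helper for tilt from depth:

```bash
cat > tilt.py <<'E'
from plan import *
from fit import boxR
np.set_printoptions(precision=1,suppress=True)
def tilt(save=None):
    p,d=env.read_camera("scene") if save is None else load("scene",save)
    p=p.astype(int);c=cloud("scene",d)-[0,0,2]
    red=(p[...,0]>1.8*p[...,1])&(p[...,0]>1.8*p[...,2])&(p[...,0]>80);k=np.zeros(d.shape,bool);k[145:200,255:320]=1
    m=cv2.erode((red&k).astype(np.uint8),np.ones((3,3))).astype(bool)
    Q=(c-B)@boxR(BY);P=Q[m];w=np.ones(len(P),bool)
    for _ in range(6):
        a=np.linalg.lstsq(np.c_[P[w][:,:2],np.ones(w.sum())],P[w][:,2],rcond=None)[0];r=P[:,2]-np.c_[P[:,:2],np.ones(len(P))]@a;w=abs(r)<5
    E=Q[red&k&(abs(Q[...,2]-np.c_[Q[...,0].ravel(),Q[...,1].ravel(),np.ones(d.size)].dot(a).reshape(d.shape))<6)]
    th=np.degrees(np.arctan(a[0]));s=env.state()
    print("rel tilt deg",round(th,1),"roll",np.degrees(np.arctan(a[1])).round(1),"plate z at 0",round(a[2],1),"n",w.sum(),"x ext",np.percentile(E[:,0],[1,99]),"y ext",np.percentile(E[:,1],[1,99]))
    # cover pose by the grip: true pad point -> box frame
    g=((s["eef_pos"]+[0,0,OFF+5]-B)@boxR(BY));t=np.radians(th)
    f=lambda x,z:(g[[0,2]]+[np.cos(t)*(x-GX)-np.sin(t)*(z-GZ),np.sin(t)*(x-GX)+np.cos(t)*(z-GZ)]).round(1)
    print("by grip: tongue",f(-67,14.5),"foot",f(54,2),"press",f(53,28),"lateral",g[1].round(1),"skirt low",f(-56,0), "F",s["ft_force"])
if __name__=="__main__": tilt()
E
python3 -c "
from tilt import *
tilt(4);tilt(3)"
```

```text
rel tilt deg -1.0 roll 0.9 plate z at 0 28.1 n 422 x ext [-41.2  82.9] y ext [-51.4  54.9]
by grip: tongue [-50.7  14.4] foot [70.1 -0.2] press [69.6 25.9] lateral -0.5 skirt low [-39.9  -0.3] F [-3.1 -1.   2.5]
rel tilt deg -21.8 roll 0.7 plate z at 0 84.0 n 423 x ext [-22.3  95.1] y ext [-49.2  59.2]
by grip: tongue [-55.5  42.4] foot [ 52.1 -14.3] press [60.9 10.3] lateral -0.5 skirt low [-50.7  24.8] F [-3.1 -1.   2.5]
```

```bash

echo '[[-0.05, 0, 0.15, 0, 0], [-0.1, 0, 0.3, 0, 0], [-0.15, 0, 0.4, 0, 0], [-0.15, 0, 0.4, 0, 0]]' > next.json && python3 steer.py next.json| tr '\n' ' '
echo '[[-0.05, 0, 0.15, 0, 0], [-0.1, 0, 0.3, 0, 0], [-0.15, 0, 0.45, 0, 0], [-0.15, 0, 0.45, 0, 0]]' > next.json && python3 steer.py next.json| tr '\n' ' '
python3 tilt.py
```

```text
t: 10.87 eef_pos: [650.9, 31.3, 96.5] tcp_rot: [3.141, -0.0, 0.112] ft_force: [-0.2, -0.4, 2.2] opening: 0.141 grip_force: 30.0 t: 11.2 eef_pos: [649.5, 31.1, 90.7] tcp_rot: [3.141, -0.005, 0.112] ft_force: [-2.0, 1.1, 22.8] opening: 0.141 grip_force: 30.0 rel tilt deg 10.6 roll 1.6 plate z at 0 12.8 n 393 x ext [-44.   75.9] y ext [-52.2  56.7]
by grip: tongue [-52.8 -11.2] foot [68.5 -1.3] press [62.7 24.1] lateral -0.6 skirt low [-39.3 -23.5] F [-1.5  1.5 23.1]
```

```bash

echo '[[0, 0, -0.1, 0, 0], [-0.1, 0, -0.06, 0, 0], [-0.2, 0, -0.02, 0, 0], [-0.2, 0, -0.02, 0, 0]]' > next.json && python3 steer.py next.json| tr '\n' ' '
echo '[[-0.1, 0, 0.04, 0, 0], [-0.2, 0, 0.08, 0, 0], [-0.2, 0, 0.08, 0, 0]]' > next.json && python3 steer.py next.json| tr '\n' ' '
python3 tilt.py
```

```text
t: 11.58 eef_pos: [644.1, 30.5, 88.7] tcp_rot: [3.141, -0.002, 0.112] ft_force: [-0.7, -0.4, 8.5] opening: 0.146 grip_force: 30.0 t: 11.83 eef_pos: [640.1, 30.0, 87.1] tcp_rot: [3.141, -0.002, 0.112] ft_force: [0.0, -1.3, 8.6] opening: 0.144 grip_force: 30.0 rel tilt deg 10.4 roll 1.2 plate z at 0 15.5 n 374 x ext [-54.6  66.4] y ext [-51.1  56.3]
by grip: tongue [-63.  -10.8] foot [58.3 -1.3] press [52.6 24.1] lateral -0.6 skirt low [-49.6 -23. ] F [-0.5  0.4  9.3]
```

```bash

echo '[[-0.1, 0, 0.04, 0, 0], [-0.2, 0, 0.08, 0, 0], [-0.2, 0, 0.08, 0, 0]]' > next.json && python3 steer.py next.json| tr '\n' ' '
echo '[[-0.075, 0, 0.03, 0, 0], [-0.15, 0, 0.06, 0, 0], [-0.15, 0, 0.06, 0, 0]]' > next.json && python3 steer.py next.json| tr '\n' ' '
python3 tilt.py
```

```text
t: 12.13 eef_pos: [635.1, 29.6, 84.4] tcp_rot: [-3.142, 0.001, 0.112] ft_force: [-1.0, -0.3, 0.9] opening: 0.146 grip_force: 30.0 t: 12.38 eef_pos: [634.7, 29.4, 84.7] tcp_rot: [3.141, -0.005, 0.112] ft_force: [6.2, 0.7, 6.0] opening: 0.144 grip_force: 30.0 rel tilt deg 10.0 roll 1.4 plate z at 0 16.1 n 373 x ext [-62.   61.4] y ext [-51.5  55.6]
by grip: tongue [-69.2 -10.5] foot [52.1 -1.7] press [46.6 23.7] lateral -0.6 skirt low [-55.8 -22.9] F [6.1 1.1 6.8]
```

Tongue is hooked (tip about −68, −10.5 mm in the box frame) and the end wall bears on the edge. Seat slightly, hold, release, and retreat.

```bash

echo '[[-0.05, 0, 0.02, 0, 0], [-0.05, 0, 0.02, 0, 0], [-0.05, 0, 0.02, 0, 0]]' > next.json && python3 steer.py next.json| tr '\n' ' '
echo '[[-0.05, 0, 0.02, 0, 0.2], [-0.05, 0, 0.02, 0, 0.3], [-0.05, 0, 0.02, 0, 0.4], [-0.05, 0, 0.02, 0, 0.4], [-0.05, 0, 0.02, 0, 0.4]]' > next.json && python3 steer.py next.json| tr '\n' ' '
python3 tilt.py
```

```text
t: 12.68 eef_pos: [634.6, 29.4, 84.8] tcp_rot: [3.141, -0.007, 0.112] ft_force: [8.3, 1.7, 7.7] opening: 0.145 grip_force: 30.0 t: 13.1 eef_pos: [630.5, 29.1, 82.7] tcp_rot: [-3.142, 0.001, 0.112] ft_force: [-0.2, 1.3, 0.9] opening: 0.388 grip_force: 0.0 rel tilt deg 4.5 roll 1.4 plate z at 0 9.7 n 385 x ext [-60.6  64.9] y ext [-50.3  55.6]
by grip: tongue [-77.3  -4.2] foot [44.3 -7.1] press [41.3 18.8] lateral -0.5 skirt low [-65.2 -17.8] F [0.  0.4 0.5]
```

```bash

echo '[[0, 0, -1, 0, 0.4], [0, 0, -2.25, 0, 0.4], [0, 0, -3.25, 0, 0], [1.5, 0, -3.25, 0, 0], [3.1, 0, -3.25, 0, 0]]' > next.json && python3 steer.py next.json| tr '\n' ' '
echo '[[0, 0, 0, 0, 0], [0, 0, 0, 0, 0], [0, 0, 0, 0, 0], [0, 0, 0, 0, 0]]' > next.json && python3 steer.py next.json| tr '\n' ' '
python3 tilt.py
python3 go.py 692.7 36.5 95 .112
```

```text
t: 13.57 eef_pos: [693.2, 35.9, 150.5] tcp_rot: [3.141, -0.003, 0.111] ft_force: [-0.0, -0.1, 0.7] opening: 0.246 grip_force: 0.0 t: 13.9 eef_pos: [691.7, 36.0, 147.9] tcp_rot: [-3.142, 0.001, 0.112] ft_force: [0.1, -0.5, -0.3] opening: 0.016 grip_force: 0.0 rel tilt deg 4.7 roll 4.4 plate z at 0 10.6 n 478 x ext [-61.4  64.1] y ext [-54.4  55.3]
by grip: tongue [ 4.4 33.1] foot [126.   30.6] press [122.9  56.5] lateral -0.5 skirt low [16.5 19.6] F [ 0.1 -1.2 -0.1]
pos [691.8  35.9 148.1] rpy [3.142e+00 1.000e-03 1.120e-01] F [ 0.1 -1.2 -0.1] open 0.009 grip 0.0 t 13.95
shift [ 1.  -0.5 53.1] turn -0.0
```

```bash
python3 - <<'E'
from h import *
q,e=env.read_camera("scene");cv2.imwrite("pics/scene5.png",q[:,:,::-1]);np.save("pics/scene5.npy",e)
cv2.imwrite("pics/g6.png",cv2.resize(q[140:210,250:330],None,fx=7,fy=7,interpolation=cv2.INTER_CUBIC)[:,:,::-1])
E
```

```text
(no output)
```

View pics/g6.png

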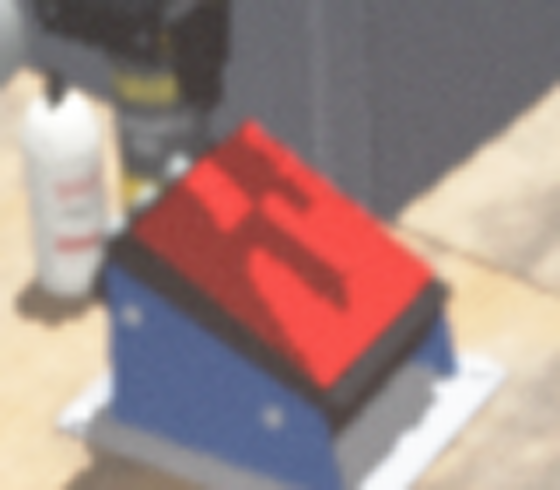

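The cover lies hooked at the low end (crop (330,385)), tab end slightly raised. Press now.

```bash

echo '[[0, 0, 0.75, 0, 0], [0.05, 0, 1.6, 0, 0], [0.05, 0, 2.2, 0, 0], [0.05, 0, 2.2, 0, 0]]' > next.json && python3 steer.py next.json| tr '\n' ' '
echo '[[0, 0, 0.1, 0, 0], [0, 0, 0.2, 0, 0], [0, 0, 0.3, 0, 0], [0, 0, 0.3, 0, 0]]' > next.json && python3 steer.py next.json| tr '\n' ' '
echo '[[0, 0, 0.05, 0, 0], [0, 0, 0.1, 0, 0], [0, 0, 0.15, 0, 0], [0, 0, 0.15, 0, 0]]' > next.json && python3 steer.py next.json| tr '\n' ' '
```

```text
t: 14.33 eef_pos: [692.4, 36.0, 101.8] tcp_rot: [-3.141, 0.003, 0.112] ft_force: [-0.9, 0.6, 0.0] opening: 0.003 grip_force: 0.0 t: 14.67 eef_pos: [694.1, 36.1, 98.8] tcp_rot: [3.141, -0.002, 0.112] ft_force: [1.6, -0.3, 1.7] opening: -0.0 grip_force: 1.1 t: 15.0 eef_pos: [693.4, 36.1, 94.9] tcp_rot: [3.142, 0.0, 0.112] ft_force: [0.5, -0.5, 1.9] opening: 0.003 grip_force: 0.7
```

```bash

echo '[[0, 0, 0.05, 0, 0], [0, 0, 0.1, 0, 0], [0, 0, 0.1, 0, 0]]' > next.json && python3 steer.py next.json| tr '\n' ' '
echo '[[0, 0, 0.05, 0, 0], [0, 0, 0.1, 0, 0], [0, 0, 0.1, 0, 0]]' > next.json && python3 steer.py next.json| tr '\n' ' '
echo '[[0, 0, 0.05, 0, 0], [0, 0, 0.1, 0, 0], [0, 0, 0.1, 0, 0]]' > next.json && python3 steer.py next.json| tr '\n' ' '
python3 tilt.py | head -1
```

```text
t: 15.25 eef_pos: [693.2, 36.1, 92.7] tcp_rot: [-3.142, 0.001, 0.112] ft_force: [0.3, -0.1, 0.5] opening: 0.005 grip_force: 0.3 t: 15.5 eef_pos: [693.2, 36.1, 90.7] tcp_rot: [-3.142, 0.001, 0.112] ft_force: [-0.2, 0.1, -0.0] opening: 0.006 grip_force: 0.0 t: 15.75 eef_pos: [693.7, 36.1, 89.9] tcp_rot: [3.141, -0.001, 0.112] ft_force: [-2.4, 0.1, 4.9] opening: 0.003 grip_force: 3.4 rel tilt deg -0.7 roll 3.9 plate z at 0 4.7 n 448 x ext [-60.6  64.7] y ext [-54.   54.9]
```

```bash

echo '[[0, 0, 0.05, 0, 0], [0, 0, 0.1, 0, 0], [0, 0, 0.1, 0, 0]]' > next.json && python3 steer.py next.json| tr '\n' ' '
echo '[[0, 0, 0.05, 0, 0], [0, 0, 0.1, 0, 0], [0, 0, 0.1, 0, 0]]' > next.json && python3 steer.py next.json| tr '\n' ' '
python3 tilt.py | head -1
```

```text
t: 16.05 eef_pos: [693.9, 36.1, 89.4] tcp_rot: [3.141, -0.002, 0.112] ft_force: [-6.4, -0.1, 16.7] opening: 0.004 grip_force: 9.2 t: 16.3 eef_pos: [694.0, 36.1, 89.1] tcp_rot: [3.141, -0.003, 0.112] ft_force: [-11.3, 0.3, 28.6] opening: 0.005 grip_force: 15.6 rel tilt deg -0.8 roll 3.3 plate z at 0 4.8 n 464 x ext [-60.6  64.6] y ext [-53.5  54.5]
```

```bash

echo '[[0, 0, 0.05, 0, 0], [0, 0, 0.075, 0, 0], [0, 0, 0.075, 0, 0]]' > next.json && python3 steer.py next.json| tr '\n' ' '
echo '[[0, 0, -0.75, 0, 0], [0, 0, -2, 0, 0], [0, 0, -3, 0, 0], [0, 0, -3, 0, 0], [0, 0, -3, 0, 0]]' > next.json && python3 steer.py next.json| tr '\n' ' '
for i in 1 2 3; do python3 tilt.py | head -1; done
```

```text
t: 16.6 eef_pos: [694.2, 36.1, 88.9] tcp_rot: [3.141, -0.004, 0.112] ft_force: [-15.3, 1.0, 39.1] opening: 0.006 grip_force: 20.5 t: 17.02 eef_pos: [693.9, 36.1, 144.5] tcp_rot: [3.141, -0.002, 0.112] ft_force: [0.1, -0.1, -0.2] opening: 0.004 grip_force: 0.0 rel tilt deg -0.4 roll 0.8 plate z at 0 5.1 n 528 x ext [-61.   65.9] y ext [-53.5  55.2]
rel tilt deg -0.3 roll 2.6 plate z at 0 4.9 n 508 x ext [-61.1  66.4] y ext [-55.   55.1]
rel tilt deg -0.2 roll 1.0 plate z at 0 4.8 n 526 x ext [-60.7  66. ] y ext [-54.8  55.2]
```

Cover stays down after release (tilt ≈0). Verify each tab side with a light probe at y ±22 mm: heights should be equal.

```bash

echo '[[0, -1.1, 1, 0, 0], [0, -1.1, 2.25, 0, 0], [0, -1.1, 2.55, 0, 0], [0, -1.1, 2.7, 0, 0], [0, -1.1, 2.7, 0, 0]]' > next.json && python3 steer.py next.json| tr '\n' ' '
echo '[[0, 0, 0.05, 0, 0], [0, 0, 0.1, 0, 0], [0, 0, 0.15, 0, 0], [0, 0, 0.15, 0, 0]]' > next.json && python3 steer.py next.json| tr '\n' ' '
echo '[[0, 0, -0.5, 0, 0], [0, 1.1, -0.5, 0, 0], [0, 2.2, -0.5, 0, 0], [0, 2.2, -0.5, 0, 0]]' > next.json && python3 steer.py next.json| tr '\n' ' '
echo '[[0, 0, 0.25, 0, 0], [0, 0, 0.35, 0, 0], [0, 0, 0.35, 0, 0]]' > next.json && python3 steer.py next.json| tr '\n' ' '
echo '[[0, 0, 0.05, 0, 0], [0, 0, 0.1, 0, 0], [0, 0, 0.15, 0, 0], [0, 0, 0.15, 0, 0]]' > next.json && python3 steer.py next.json| tr '\n' ' '
```

```text
t: 17.58 eef_pos: [689.8, 58.7, 89.3] tcp_rot: [-3.14, 0.003, 0.112] ft_force: [-5.6, 3.6, 6.1] opening: 0.008 grip_force: 3.5 t: 17.92 eef_pos: [690.1, 58.7, 88.8] tcp_rot: [-3.14, 0.001, 0.112] ft_force: [-12.7, 4.9, 21.7] opening: 0.003 grip_force: 12.3 t: 18.25 eef_pos: [696.4, 10.7, 96.6] tcp_rot: [3.141, 0.0, 0.11] ft_force: [0.6, 0.0, 0.8] opening: 0.004 grip_force: 0.0 t: 18.5 eef_pos: [696.3, 13.9, 90.0] tcp_rot: [3.14, -0.001, 0.112] ft_force: [-1.1, -3.6, 6.4] opening: 0.007 grip_force: 3.2 t: 18.83 eef_pos: [696.6, 13.9, 89.4] tcp_rot: [3.139, -0.002, 0.113] ft_force: [-7.9, -6.1, 21.9] opening: 0.009 grip_force: 11.9
```

```bash

echo '[[0, 0, -1, 0, 0], [0, 0, -3, 0, 0], [0, 0, -4.5, 0, 0], [0, 0, -4.5, 0, 0], [0, 0, -4.5, 0, 0]]' > next.json && python3 steer.py next.json| tr '\n' ' '
python3 tilt.py|head -1
echo '[[0, 0, 0, 0, 0], [0, 0, 0, 0, 0]]' > next.json && python3 steer.py next.json >/dev/null
python3 -c "
from cell import env
print(env.job_done())"
```

```text
t: 19.25 eef_pos: [696.4, 15.1, 178.0] tcp_rot: [3.141, -0.003, 0.113] ft_force: [-0.6, 0.1, -1.1] opening: 0.005 grip_force: 0.0 rel tilt deg -1.7 roll 6.0 plate z at 0 4.7 n 419 x ext [-60.4  66.5] y ext [-54.3  56. ]
the job is handed in; nothing more can be done
None
```

The red cover is back on the fuse box: tongue hooked under the low ledge, high end pressed down and staying down, cover released. The job is handed in, but no verdict came back; both tab snaps are inferred from level probes on each side, not seen.

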